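# Bring the pink sample into the light beam and hold it there

### The arm

A 6-joint arm with a two-finger parallel gripper is mounted at the origin on a cart in front of the work surface, level with it; the furniture and walls round the work are solid. World frame = base frame: x ahead of the robot, y to its left, z up, the work surface at z = 0. Lengths are in m, angles in rad, forces in N, time in s.
With the tool pointing down it reaches from about 0.275 to 0.825 m from the base axis. Payload 4.9 kg.
Tool frame: the origin (TCP) lies at the very end of the fingers, on their centre line; the grasp point (between the pads) lies 19 mm behind it; z points along the fingers, y is the line along which they close (so a half turn about z gives the same grasp; the last joint's range is limited). The gripper opens to 85 mm and grips with 20 to 120 N. Pads are 22 mm wide; open, the fingers measure 114 mm over their backs; the gripper's body (76 mm by 85 mm) begins 54 mm behind the grasp point. The pads swing forward as they close: fully open they stand 13 mm farther back than shut.
Start: joints at [1.207, 0.326, -0.193, 1.052, 0, 1.437], TCP at [0.125, 0.536, 0.231] pointing down, gripper open.
Joint ranges: [-2.65, 2.65], [-0.97, 1.79], [-1.3, 1.35], [-1.93, 2.1], [-1.47, 1.37], [-3.14, 3.14]. Speed limits (rad/s): [2.57, 2.57, 3.14, 3.14, 3.14, 3.14].

### API

Orientations are given as [roll, pitch, yaw] about the fixed x, y, z axes, in that order (R = Rz(yaw) Ry(pitch) Rx(roll)).
In Python, from rig import env, imaging gives the robot as it stands.
- The arm moves only by the tool jog_arm, never from a script. Its argument "commands" is one flat list of numbers, 7 for each row, row after row: the turn, a rotation vector about the tool's x, y, z in rad, then the shift along the tool's x, y, z in units of 25 mm (1.0 is 25 mm), then the closure, from -1 (fully open) to 1 (shut). In form: [wx, wy, wz, tx, ty, tz, fingers, wx, wy, wz, tx, ty, tz, fingers, ...]. A call has 1 to 5 rows; each row shifts and turns the commanded pose from where the row before left it, along the tool's axes as they then stand; what a row does not reach is not made up. A row lasts 1/12 s, in which the tool goes at most 41.7 mm and 7.16 degrees, less where a joint would pass 70% of its speed; a pose out of reach is approached as far as the arm can. A call is refused whole if a number of a shift passes 1 or a number of a turn 0.125, either way. A call with a gripper value outside its range is refused whole. The fingers move at their own pace and stop on an object; the grip force is fixed at half the most. Time passes only in rows, so rows that do not move let the fingers close. It gives the time, the measured TCP pose, the force, the opening and the grip force at its end, in the units of the state.
- env.get_obs(): the state, without advancing time (a new reading comes with each control period).
- imaging.grab_frame(name): name is "scene" or "top"; returns a dict with "frame" (400x640x3 uint8, red, green, blue), "mtx" (3x3 intrinsics, pixels), "dist" ([k1, k2, p1, p2, k3] as OpenCV has them; the pictures are not rectified), "position" and "orientation" of the camera in the world. Camera axes: x right, y down, z forward; pixel columns grow to the right and rows downward; lengths in m; the calibration is good to about 2 mm. A picture is of the moment at which its call begins. There is no depth.
- env.close_job(): hands the job in; it is judged then, once.
The state is a dict: "time_s": time; "joint_pos": joint angles; "dq": joint speeds; "joint_torque": joint torques, N m; "tcp_pos": TCP position; "orientation": TCP orientation; "wrist_force": force on the tool from outside, world axes, zero at the start; "torque": the same for the moment, N m; "gripper_width": finger opening in m; "grasp_force": force on a finger pad.
Only numpy, scipy, OpenCV 4.12 (cv2) and the standard library are available. Lean on these libraries where they do the work, as an engineer would, in place of code of your own. Each camera call takes 0.05 s, during which the arm holds its last target. There are 200 camera calls.

### The job

Take the cuvette with the pink solution out of the yellow rack and stand it fully down in the empty pocket of the aluminium shuttle on the colorimeter stage, and let go of it. Then press the shuttle's red thumb pad to slide the shuttle against its sprung plunger, without ramming it, until the shuttle rests firmly on the two hard stop buttons, and finish while still pressing it there: the spring pushes it back when released, so the program ends holding. The colourless blank must stay in its pocket, the other cuvettes in the rack, and the cups, beaker and bottles where they stand.

Things in the scene. Friction and masses are not known exactly. Their poses are not given: they have to be found in the camera images.
- pink_cuvette: Square clear plastic cuvette with pink liquid, 13.4 x 13.4 x 45 mm, 12 g, stands upright in one of the rack's holes, 33 mm of it above the rack; all four sides are alike, so it may go into a pocket any of the four ways round. Origin: centre of its underside; z up, x and y square to its sides.
- blue_cuvette: The same kind of cuvette with blue liquid, in another hole of the rack. Not wanted. Origin: centre of its underside.
- empty_cuvette: The same kind of cuvette, empty, in another hole of the rack. Not wanted. Origin: centre of its underside.
- blank_cuvette: The same kind of cuvette with nearly colourless liquid (the blank), standing in the shuttle's far pocket. Stays there. Origin: centre of its underside.
- cuvette_rack: Fixed yellow rack, 36 (x) x 130 (y) x 18 mm, with four square holes 15 mm wide and 12 mm deep in a row along its y, at y = -45, -15, 15, 45 mm; their floors are 6 mm above the table. Origin: centre of its underside.
- cell_stage: Fixed colorimeter stage. Its x is the slide direction, from the red thumb pad toward the plunger. Grey base plate 191 x 100 mm, x = -94 to 97 mm, top 10 mm above the table; two aluminium rails 32 mm apart, from x = -46 mm, tops 24 mm above the table; aluminium spring barrel block from x = 48 to 92 mm, 36 mm high. Origin: on the table, under the slide's middle line.
- shuttle: Loose aluminium shuttle, 0.20 kg, 92 x 30 x 20 mm (x = -56 to 36 mm), between the rails on the base plate (top at 30 mm). Two square pockets, 15 mm wide, 12 mm deep, mouths flared to 20 mm: near (x = -15 mm) empty, far (x = +15 mm) with the blank. Starts 1 to 6 mm short of the plunger. Origin: on its underside, midway between the pockets; x toward the plunger; at the stops it is at stage x = 2 mm.
- sample_pocket (a point): Centre of the floor of the shuttle's empty near pocket.
- blank_pocket (a point): Centre of the floor of the shuttle's far pocket, where the blank stands.
- pad_face (a point): Centre of the flat outer face of the shuttle's red thumb pad, a disc 18 mm across and 8 mm thick, whose axis lies along the slide, 20 mm above the table. It looks away from the plunger (to -x of the shuttle); above the base plate, with room for the fingers in front of it. At the stops it is at stage x = -62 mm.
- plunger (a joint): Sprung brass plunger in the barrel at the far end, on the slide's middle line 20 mm above the table: 0 m fully out, grows as it is pressed in. It pushes back with about 3 N when out and 7 N at 0.030 m, where the shuttle meets the stop buttons; it could go to 0.034 m by itself. The shuttle slides easily on plastic glides: friction adds about 1 N.
- stop_buttons: Two fixed steel stop buttons, 7 mm across, either side of the plunger; their flat faces, at x = 38 mm of the stage's frame, are the hard stop for the shuttle's far end. Same origin and axes as the stage.
- pink_cup: Plastic cup with pink liquid, 75 mm wide, 88 mm high, far left. Bystander. Origin: centre of its underside.
- pale_cup: Plastic cup with a little pink liquid, 75 mm wide, 88 mm high, far left. Bystander. Origin: centre of its underside.
- clear_beaker: Clear plastic beaker, 83 mm wide, 96 mm high, right of the stage. Bystander. Origin: centre of its underside.
- cup_h: Plastic cup with blue liquid, 75 mm wide, 88 mm high, to the right. Bystander. Origin: centre of its underside.
- dye_red: Small brown dye bottle, red-marked, 28 mm wide, 65 mm high, to the right. Bystander. Origin: centre of its underside.
- dye_blue: Small brown dye bottle, blue-marked, 28 mm wide, 65 mm high, to the right. Bystander. Origin: centre of its underside.
- violet_dye: Small brown dye bottle, violet-marked, 28 mm wide, 65 mm high, to the left. Bystander. Origin: centre of its underside.
- beam (a point): Middle of the light beam across the slide, 36 mm above the table, at stage x = -13 mm. Fixed black lamp and detector heads stand either side of it: 18 mm wide along x, from 26 to 51 mm off the middle line, 56 mm high; their lens tubes reach in to 17 mm from the middle line.
There are look-alikes about, which are no part of the job. There is more than one size of the cell_stage; the one meant has the size given above.

How it is judged:
By the outcome, as a careful person would: the job done as asked, in the order asked, and still so for the second after the job is handed in, while the arm keeps its last pose, push and grip.
It also fails if it takes over 64 s, if anything falls off the work surface, if the arm or the gripper's body presses on something with over 40 N, if the wrist force passes 120 N, or if a joint passes its speed limit or range.

## Working session

There is one attempt and no reset: what is moved stays moved. The work goes in short steps, Python scripts to look and compute and a tool call to move; the robot and the scene stay as the last step left them, time stands still between calls to the robot, and variables do not carry over. Pictures are saved under pics/ and viewed, at most 10 in all, crops included, and the job is handed in when it is done.

Besides the shell and the picture viewer there is one more tool, called after "Emit:" in YAML: its name, and indented under it one key for each argument. jog_arm: Moves the arm, as the interface text tells. Its arguments: {"type":"object","properties":{"commands":{"type":"array"}},"required":["commands"]}

```bash
mkdir -p pics; ls; cat > h.py <<'E'
from rig import env, imaging
import numpy as np, cv2
from scipy.spatial.transform import Rotation as R
def grab(n):
    f=imaging.grab_frame(n); return f
def Rm(o):
    o=np.array(o,float)
    if o.shape==(3,3): return o
    return R.from_euler('xyz',o).as_matrix() if o.size==3 else R.from_quat(o).as_matrix()
def ray(f,px):
    u=cv2.undistortPoints(np.array(px,float).reshape(-1,1,2),np.array(f['mtx']),np.array(f['dist'])).reshape(-1,2)
    d=np.c_[u,np.ones(len(u))]@Rm(f['orientation']).T
    return np.array(f['position']),d
def onz(f,px,z):
    c,d=ray(f,px); return c+d*((z-c[2])/d[:,2])[:,None]
def proj(f,P):
    M=Rm(f['orientation']).T; t=-M@np.array(f['position'])
    return cv2.projectPoints(np.array(P,float).reshape(-1,3),cv2.Rodrigues(M)[0],t,np.array(f['mtx']),np.array(f['dist']))[0].reshape(-1,2)
def save(img,n): cv2.imwrite('pics/'+n,cv2.cvtColor(img,cv2.COLOR_RGB2BGR))
E
python3 - <<'E'
from h import *
print(env.get_obs())
for n in("top","scene"):
    f=grab(n); save(f['frame'],n+'0.png'); print(n,{k:v for k,v in f.items() if k!='frame'})
    np.save(n+'0.npy',f,allow_pickle=True)
E
```

```text
pics
{'time_s': 0.0, 'joint_pos': array([ 1.20681817e+00,  3.26926930e-01, -1.93584314e-01,  1.05199412e+00,
        3.37926397e-05,  1.43661629e+00]), 'dq': array([-0.00035769, -0.00013451, -0.00062436, -0.00022981,  0.00030048,
       -0.00014135]), 'joint_torque': array([-2.23336967e-03, -4.43398762e+01,  2.62440097e+01,  1.53527671e-02,
       -4.59699586e-04, -3.39654939e-06]), 'tcp_pos': array([0.1250404 , 0.53500538, 0.2305109 ]), 'orientation': array([-3.13990350e+00, -2.62119706e-04,  2.91179428e+00]), 'wrist_force': array([ 0.38896323, -0.58060902,  1.13577205]), 'torque': array([ 0.01105951,  0.04832408, -0.00025635]), 'grasp_force': 0.0, 'gripper_width': 0.08587697504139699}
top {'mtx': array([[452.73173535,   0.        , 316.19932253],
       [  0.        , 452.73173535, 200.25794382],
       [  0.        ,   0.        ,   1.        ]]), 'dist': array([-0.07814207,  0.        ,  0.        ,  0.        ,  0.        ]), 'position': array([0.43576079, 0.03319565, 1.32036141]), 'orientation': array([-3.03405641, -0.00928461, -1.55210722])}
scene {'mtx': array([[500.80827454,   0.        , 319.57925411],
       [  0.        , 500.80827454, 203.42994312],
       [  0.        ,   0.        ,   1.        ]]), 'dist': array([-0.07307884,  0.        ,  0.        ,  0.        ,  0.        ]), 'position': array([-0.43839385,  0.50915191,  0.65928921]), 'orientation': array([-2.05284474, -0.00811327, -2.01940299])}
```

View pics/top0.png

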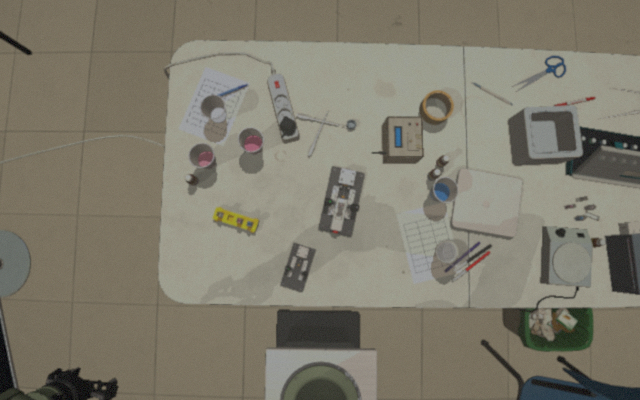

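View pics/scene0.png

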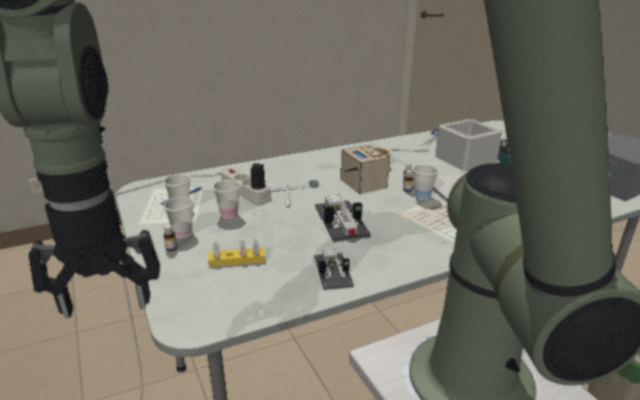

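The top view shows the yellow rack at (236,220), the large stage at (342,200) and a small look-alike stage at (297,267). The scene view shows the rack at (237,257) and the large stage at (342,220). I'll zoom in on both.

```bash
python3 - <<'E'
from h import *
t=np.load('top0.npy',allow_pickle=True).item()['frame']; s=np.load('scene0.npy',allow_pickle=True).item()['frame']
r=lambda i,k:cv2.resize(i,None,fx=k,fy=k,interpolation=cv2.INTER_CUBIC)
a=r(t[200:240,205:265],6); b=r(t[160:242,312:372],6)
c=np.zeros((492,724,3),np.uint8); c[:240,:360]=a; c[:,364:]=b; save(c,'tc.png')
a=r(s[235:270,200:270],5); b=r(s[190:245,305:375],8)
c=np.zeros((440,560+354,3),np.uint8); c[:175,:350]=a; c[:,354:]=b; save(r(c,.85),'sc.png')
E
```

```text
(no output)
```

View pics/tc.png

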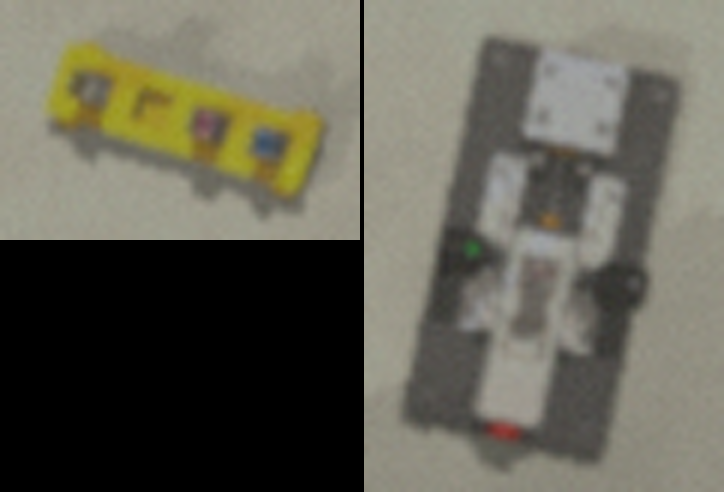

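View pics/sc.png

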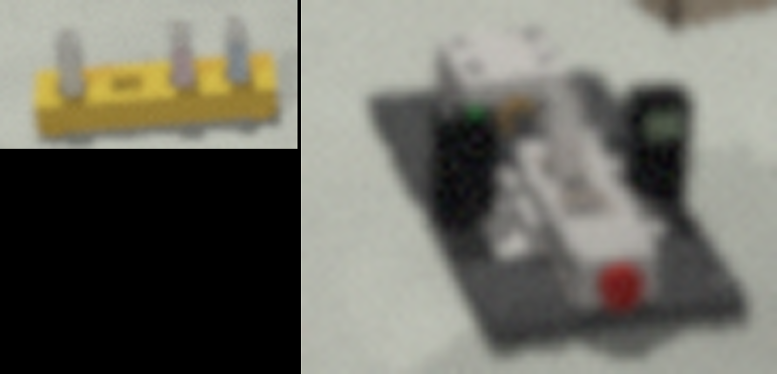

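The top crop shows, left to right in the rack, the empty cuvette, a free hole, pink (about px 240,220) and blue. The stage has the green-dotted and black heads either side, and the red pad is at about px (335,232). Next I'll measure both.

```bash
cat > meas.py <<'E'
from h import *
K=4
def up(i): return cv2.GaussianBlur(cv2.resize(i,None,fx=K,fy=K,interpolation=cv2.INTER_CUBIC),(0,0),2)
def topx(p): return (np.asarray(p,float)+.5)/K-.5
def roi(mask,r):  # r=(r0,r1,c0,c1) in px
    m=np.zeros_like(mask,np.uint8); a,b,c,d=[K*v for v in r]; m[a:b,c:d]=mask[a:b,c:d]; return m
def big(m):
    c,_=cv2.findContours(m,cv2.RETR_EXTERNAL,cv2.CHAIN_APPROX_NONE); return max(c,key=cv2.contourArea)
def cen(m):
    M=cv2.moments(big(m)); return topx([M['m10']/M['m00'],M['m01']/M['m00']])
def sides(cnt,ang=None):
    """4 robust side lines (point,dir) of a quad contour, px"""
    box=cv2.boxPoints(cv2.minAreaRect(cv2.convexHull(cnt))); P=cnt[:,0,:].astype(float); L=[]
    for i in range(4):
        a,b=box[i],box[(i+1)%4]; d=(b-a)/np.linalg.norm(b-a); n=np.array([-d[1],d[0]])
        s=(P-a)@d; e=np.abs((P-a)@n); l=np.linalg.norm(b-a)
        q=P[(e<2.0*K)&(s>.12*l)&(s<.88*l)]
        v=cv2.fitLine(q.astype(np.float32),cv2.DIST_HUBER,0,.01,.01).ravel()
        L.append((topx(v[2:]),v[:2],len(q)))
    return L
def tri(f1,p1,f2,p2):
    c1,d1=ray(f1,p1); c2,d2=ray(f2,p2); d1,d2=d1[0],d2[0]
    s=np.linalg.lstsq(np.c_[d1,-d2],c2-c1,rcond=None)[0]; a,b=c1+s[0]*d1,c2+s[1]*d2
    return (a+b)/2,np.linalg.norm(a-b)
E
python3 - <<'E'
from meas import *
np.set_printoptions(precision=4,suppress=True)
t=np.load('top0.npy',allow_pickle=True).item(); s=np.load('scene0.npy',allow_pickle=True).item()
T=up(t['frame']); S=up(s['frame'])
print('nadir px',proj(t,[t['position'][0],t['position'][1],0.01]))
hT=cv2.cvtColor(T,cv2.COLOR_RGB2HSV); hS=cv2.cvtColor(S,cv2.COLOR_RGB2HSV)
def lines(name,m,z):
    m=cv2.morphologyEx(m,cv2.MORPH_CLOSE,np.ones((25,25))); m=cv2.morphologyEx(m,cv2.MORPH_OPEN,np.ones((13,13)))
    save(cv2.merge([m*255]*3),'m_'+name+'.png')
    for p,d,n in sides(big(m)):
        o=[]
        for zz in(0,z):
            a=onz(t,[p-d*5,p+d*5],zz)[:,:2]; v=a[1]-a[0]; o+=[a.mean(0),np.degrees(np.arctan2(v[1],v[0]))]
        print(name,p,n,*o)
m=((hT[...,0]>20)&(hT[...,0]<33)&(hT[...,1]>140)).astype(np.uint8)
lines('rack',roi(m,(200,242,205,265)),.018)
m=((hT[...,2]<125)&(hT[...,1]<90)).astype(np.uint8)
lines('stage',roi(m,(160,242,315,370)),.010)
red=lambda h:(((h[...,0]<6)|(h[...,0]>174))&(h[...,1]>130)).astype(np.uint8)
pt=cen(roi(red(hT),(222,240,325,345))); ps=cen(roi(red(hS),(222,242,340,362)))
print('pad',pt,ps,tri(t,pt,s,ps), onz(t,[pt],.024),onz(s,[ps],.02))
E
```

```text
nadir px [[311.9752 249.0867]]
rack [214.4  213.15] 40 [0.5347 0.3211] -13.784032805600688 [0.5333 0.3172] -13.784032805600743
rack [237.5261 214.1006] 127 [0.5332 0.253 ] -106.52495228289408 [0.5319 0.25  ] -106.52495228289395
rack [256.0587 225.8824] 39 [0.4999 0.1976] -16.063050996178678 [0.499  0.1953] -16.06305099617863
rack [233.5523 224.5527] 128 [0.5024 0.2636] -105.76445324823004 [0.5015 0.2604] -105.76445324822997
stage [323.7   200.425] 210 [0.5785 0.0016] -11.470354350697798 [0.5774 0.0018] -11.470354350697832
stage [352.8   169.925] 58 [ 0.6709 -0.083 ] -101.41274135748584 [ 0.6691 -0.0821] -101.41274135748567
stage [357.1467 211.1052] 179 [ 0.5489 -0.097 ] -11.201826420161924 [ 0.5481 -0.096 ] -11.201826420161993
stage [333.5583 237.407 ] 30 [ 0.4708 -0.0289] -103.63770237767096 [ 0.4705 -0.0285] -103.63770237767095
pad [334.9822 231.5707] [351.5718 231.9157] (array([ 0.4873, -0.0312,  0.0211]), np.float64(0.0014493380177373505)) [[ 0.4869 -0.0316  0.024 ]] [[ 0.4892 -0.0314  0.02  ]]
```

```bash
cat > ov.py <<'E'
from meas import *
def pose(c,yaw,P): 
    a=np.radians(yaw); r=np.array([[np.cos(a),-np.sin(a)],[np.sin(a),np.cos(a)]])
    P=np.array(P,float); return np.c_[P[:,:2]@r.T+c,P[:,2]]
def box(x0,x1,y0,y1,z): return [[x0,y0,z],[x1,y0,z],[x1,y1,z],[x0,y1,z]]
def draw(f,items,r,k):
    r0,r1,c0,c1=r; im=cv2.resize(f['frame'][r0:r1,c0:c1],None,fx=k,fy=k,interpolation=cv2.INTER_CUBIC)
    for P,col in items:
        p=(proj(f,P)-[c0,r0]+.5)*k-.5
        cv2.polylines(im,[np.round(p*8).astype(np.int32)],True,col,1,cv2.LINE_AA,3)
    return im
def items(rc,ry,sc,sy,sh):
    I=[(pose(rc,ry,box(-.018,.018,-.065,.065,.018)),(0,0,255))]
    for y,c in((-.045,(0,0,255)),(-.015,(255,0,255)),(.045,(0,0,0))):
        I+=[(pose(rc,ry,box(-.0067,.0067,y-.0067,y+.0067,z)),c) for z in(.018,.051)]
    I+=[(pose(sc,sy,box(-.094,.097,-.05,.05,.01)),(0,255,255)),(pose(sc,sy,box(.048,.092,-.02,.02,.036)),(0,255,255))]
    I+=[(pose(sc,sy,box(sh-.056,sh+.036,-.015,.015,.03)),(0,200,0)),(pose(sc,sy,box(sh-.025,sh-.005,-.01,.01,.03)),(255,0,255)),(pose(sc,sy,box(sh+.0083,sh+.0217,-.0067,.0067,.063)),(0,0,255))]
    a=np.linspace(0,6.28,24); I+=[(pose(sc,sy,np.c_[0*a+sh-.064,.009*np.cos(a),.02+.009*np.sin(a)]),(255,255,0))]
    return I
def stack(a,b):
    c=np.zeros((max(a.shape[0],b.shape[0]),a.shape[1]+b.shape[1]+4,3),np.uint8); c[:a.shape[0],:a.shape[1]]=a; c[:b.shape[0],-b.shape[1]:]=b; return c
E
python3 - <<'E'
from ov import *
np.set_printoptions(precision=4,suppress=True)
t=np.load('top0.npy',allow_pickle=True).item(); s=np.load('scene0.npy',allow_pickle=True).item()
print(onz(t,[[318.3,229.2],[351.3,236.7],[332.2,166.3],[364.7,173]],.01))
yaw=-11.34;a=np.radians(yaw);u=np.array([np.cos(a),np.sin(a)]);v=np.array([-u[1],u[0]])
sc=.5745*u+.0648*v; sh=.481+.064-.5745; print(sc,sh)
I=items(np.array([.5173,.2572]),-16.1,sc,yaw,sh)
save(stack(draw(t,I,(200,240,210,262),7),draw(t,I,(160,242,312,372),7)),'ovt.png')
save(stack(draw(s,I,(235,270,200,270),5),draw(s,I,(190,245,310,375),7)),'ovs.png')
A=cv2.imread('pics/ovt.png');B=cv2.imread('pics/ovs.png');print(A.shape,B.shape)
E
```

```text
[[ 0.4934  0.016   0.01  ]
 [ 0.4735 -0.0798  0.01  ]
 [ 0.6787 -0.0214  0.01  ]
 [ 0.6607 -0.1172  0.01  ]]
[ 0.576  -0.0494] -0.02950000000000008
(574, 788, 3) (385, 809, 3)
```

View pics/ovt.png

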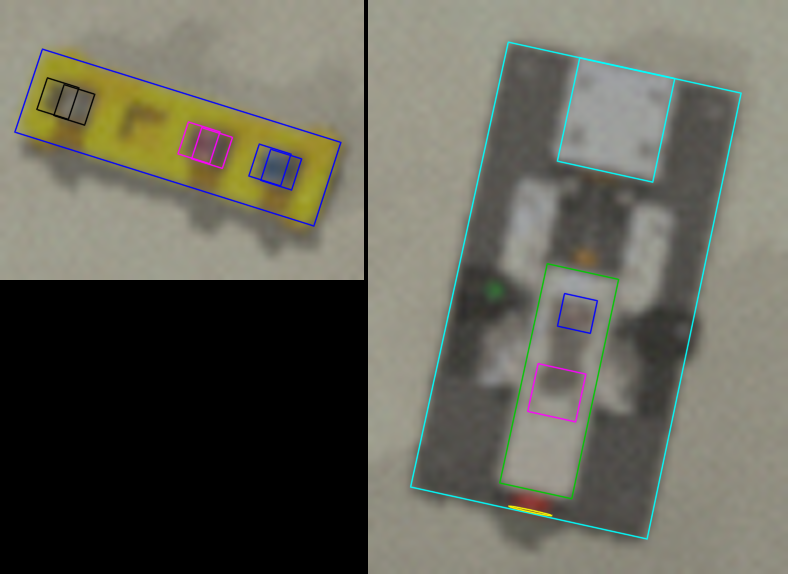

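View pics/ovs.png

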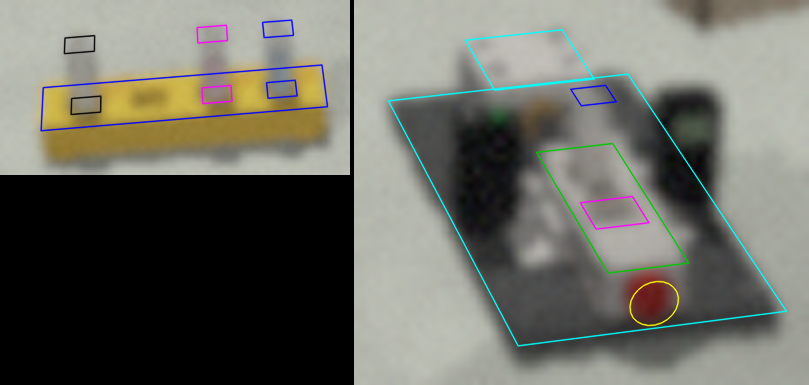

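The overlays agree with both views: the stage plate is within about 1 px and the rack's pink cuvette at (206,147) in the crop matches its predicted hole. Pink is at about (0.513, 0.243), and the stage is at (0.576, -0.049) with yaw -11.3°. Next I'll move above the rack.

Emit:
jog_arm:
  commands: [0,0,0,-0.89,-0.39,0,-1,0,0,0,-0.89,-0.39,0,-1,0,0,0,-0.89,-0.39,0,-1,0,0,0,-0.89,-0.39,0,-1,0,0,0,-0.89,-0.39,0,-1]

```text
time_s: 0.52
tcp_pos: [0.223, 0.4617, 0.2309]
orientation: [-3.141, -0.0, 2.912]
wrist_force: [0.3, -0.0, -1.3]
gripper_width: 0.0856
grasp_force: 0.0
```

Emit:
jog_arm:
  commands: [0,0,0,-0.89,-0.39,0,-1,0,0,0,-0.89,-0.39,0,-1,0,0,0,-0.89,-0.39,0,-1,0,0,0,-0.89,-0.39,0,-1,0,0,0,-0.89,-0.39,0,-1]

```text
time_s: 0.93
tcp_pos: [0.3203, 0.3889, 0.231]
orientation: [-3.141, -0.0, 2.912]
wrist_force: [0.3, 0.8, -0.4]
gripper_width: 0.0856
grasp_force: 0.0
```

Emit:
jog_arm:
  commands: [0,0,0,-0.89,-0.39,0,-1,0,0,0,-0.89,-0.39,0,-1,0,0,0,-0.89,-0.39,0,-1,0,0,0,-0.89,-0.39,0,-1,0,0,0,-0.89,-0.39,0,-1]

```text
time_s: 1.35
tcp_pos: [0.4175, 0.3161, 0.2309]
orientation: [-3.141, -0.001, 2.912]
wrist_force: [0.2, 0.3, 0.5]
gripper_width: 0.0852
grasp_force: 0.0
```

Emit:
jog_arm:
  commands: [0,0,0,-0.89,-0.39,0,-1,0,0,0,-0.89,-0.39,0,-1,0,0,0,-0.89,-0.39,0,-1,0,0,0,-0.89,-0.39,0,-1,0,0,0,-0.89,-0.39,0,-1]

```text
time_s: 1.77
tcp_pos: [0.5147, 0.2434, 0.2308]
orientation: [-3.141, -0.001, 2.912]
wrist_force: [0.2, 0.5, -0.9]
gripper_width: 0.0855
grasp_force: 0.0
```

Emit:
jog_arm:
  commands: [0,0,-0.117,0,0,0,-1,0,0,-0.117,0,0,0,-1,0,0,-0.117,0,0,0,-1,0,0,-0.117,0,0,0,-1,0,0,-0.117,0,0,0,-1]

```text
time_s: 2.18
tcp_pos: [0.5139, 0.2441, 0.2307]
orientation: [3.142, -0.001, -2.781]
wrist_force: [0.1, 0.2, 0.3]
gripper_width: 0.0852
grasp_force: 0.0
```

Emit:
jog_arm:
  commands: [0,0,-0.117,0,0,0,-1,0,0,-0.117,0,0,0,-1,0,0,-0.117,0,0,0,-1,0,0,-0.117,0,0,0,-1,0,0,-0.117,0,0,0,-1]

```text
time_s: 2.6
tcp_pos: [0.5138, 0.2442, 0.2308]
orientation: [3.141, -0.001, -2.196]
wrist_force: [0.7, -0.3, -0.1]
gripper_width: 0.0854
grasp_force: 0.0
```

Emit:
jog_arm:
  commands: [0,0,-0.117,0,0,0,-1,0,0,-0.117,0,0,0,-1,0,0,-0.117,0,0,0,-1,0,0,0,0,0,0,-1,0,0,0,0,0,0,-1]

```text
time_s: 3.02
tcp_pos: [0.5139, 0.2443, 0.2309]
orientation: [3.141, -0.0, -1.853]
wrist_force: [0.8, -0.5, -0.7]
gripper_width: 0.0855
grasp_force: 0.0
```

Emit:
jog_arm:
  commands: [0,0,0,0.07,0,0.8,-1,0,0,0,0,0,0.8,-1,0,0,0,0,0,0.8,-1,0,0,0,0,0,0.8,-1,0,0,0,0,0,0.8,-1]

```text
time_s: 3.43
tcp_pos: [0.5136, 0.2426, 0.1303]
orientation: [-3.142, -0.0, -1.853]
wrist_force: [-0.0, 0.6, 0.7]
gripper_width: 0.0852
grasp_force: 0.0
```

Emit:
jog_arm:
  commands: [0,0,0,0,0,0.8,-1,0,0,0,0,0,0.8,-1,0,0,0,0,0,0.8,-1,0,0,0,0,0,0.8,-1,0,0,0,0,0,0.8,-1]

```text
time_s: 3.85
tcp_pos: [0.5136, 0.2426, 0.0303]
orientation: [3.142, -0.0, -1.853]
wrist_force: [0.0, 0.3, -0.1]
gripper_width: 0.0854
grasp_force: 0.0
```

Emit:
jog_arm:
  commands: [0,0,0,0,0,0.3,-1,0,0,0,0,0,0,-0.4,0,0,0,0,0,0,0,0,0,0,0,0,0,0.2,0,0,0,0,0,0,0.4]

```text
time_s: 4.27
tcp_pos: [0.5148, 0.243, 0.0251]
orientation: [-3.14, 0.001, -1.851]
wrist_force: [-0.6, -0.4, -0.3]
gripper_width: 0.0386
grasp_force: 0.0
```

Emit:
jog_arm:
  commands: [0,0,0,0,0,0.06,0.5,0,0,0,0,0,0,0.55,0,0,0,0,0,0,0.6,0,0,0,0,0,0,0.6]

```text
time_s: 4.6
tcp_pos: [0.5138, 0.2427, 0.0225]
orientation: [-3.141, 0.0, -1.85]
wrist_force: [0.1, 0.3, -0.7]
gripper_width: 0.017
grasp_force: 0.0
```

```bash
python3 - <<'E'
from h import *
t=grab('top');s=grab('scene');print(env.get_obs()['tcp_pos'])
r=lambda i,k:cv2.resize(i,None,fx=k,fy=k,interpolation=cv2.INTER_CUBIC)
a=r(t['frame'][190:245,200:270],5);b=r(s['frame'][200:275,195:275],5)
c=np.zeros((375,760,3),np.uint8);c[:275,:350]=a;c[:,360:]=b;save(c,'g1.png')
E
```

```text
[0.51374978 0.24264645 0.0224125 ]
```

View pics/g1.png

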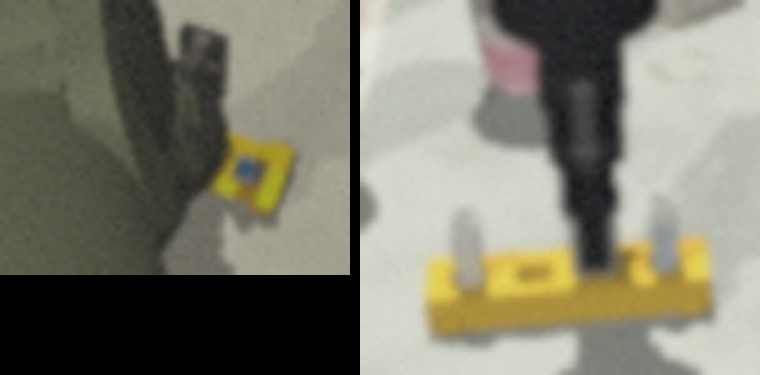

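The picture shows the finger at (597,270) in the crop. Pink should be at about 599, two thirds of the way from the empty cuvette at 467 to the blue at 665, so the grip is centred. Next I'll close and lift a little.

Emit:
jog_arm:
  commands: [0,0,0,0,0,0,0.7,0,0,0,0,0,0,0.8,0,0,0,0,0,0,1,0,0,0,0,0,0,1,0,0,0,0,0,0,1]

```text
time_s: 5.12
tcp_pos: [0.5138, 0.2427, 0.0225]
orientation: [-3.141, 0.0, -1.85]
wrist_force: [-1.7, 0.0, 3.7]
gripper_width: 0.0121
grasp_force: 58.6
```

Emit:
jog_arm:
  commands: [0,0,0,0,0,0,1,0,0,0,0,0,0,1,0,0,0,0,0,-0.1,1,0,0,0,0,0,-0.2,1,0,0,0,0,0,-0.2,1]

```text
time_s: 5.53
tcp_pos: [0.5133, 0.2425, 0.0348]
orientation: [3.141, -0.0, -1.85]
wrist_force: [-0.3, 0.0, -0.7]
gripper_width: 0.0122
grasp_force: 58.4
```

Emit:
jog_arm:
  commands: [0,0,0,0,0,-0.5,1,0,0,0,0,0,-0.9,1,0,0,0,0,0,-0.9,1,0,0,0.1145,0,0,-0.9,1,0,0,0.1145,0,0,-0.9,1]

```text
time_s: 5.95
tcp_pos: [0.5135, 0.2426, 0.1386]
orientation: [3.142, -0.0, -2.085]
wrist_force: [-0.2, 0.4, -0.6]
gripper_width: 0.012
grasp_force: 58.4
```

Emit:
jog_arm:
  commands: [0,0,0.1145,0,0,-0.5,1,0,0,0.1145,0,0,0,1,0,0,0.1145,0,0,0,1,0,0,0.1145,0,0,0,1,0,0,0.1145,0,0,0,1]

```text
time_s: 6.37
tcp_pos: [0.5137, 0.2426, 0.1503]
orientation: [-3.142, 0.0, -2.658]
wrist_force: [-0.4, -0.9, -0.1]
gripper_width: 0.0124
grasp_force: 58.4
```

Emit:
jog_arm:
  commands: [0,0,0.1145,0,0,0,1,0,0,0.1145,0,0,0,1,0,0,0.1145,0,0,0,1,0,0,0.1145,0,0,0,1,0,0,0.1145,0,0,0,1]

```text
time_s: 6.78
tcp_pos: [0.5136, 0.2426, 0.1501]
orientation: [3.142, 0.0, 3.053]
wrist_force: [-0.7, 0.1, -0.8]
gripper_width: 0.0122
grasp_force: 58.4
```

Emit:
jog_arm:
  commands: [0,0,0.1145,0,0,0,1,0,0,0,0,0,0,1]

```text
time_s: 6.95
tcp_pos: [0.5137, 0.2427, 0.1501]
orientation: [3.142, 0.0, 2.943]
wrist_force: [-0.6, -0.1, -0.1]
gripper_width: 0.0124
grasp_force: 58.4
```

Emit:
jog_arm:
  commands: [0,0,0,-0.23,-0.844,0,1,0,0,0,-0.23,-0.844,0,1,0,0,0,-0.23,-0.844,0,1,0,0,0,-0.23,-0.844,0,1,0,0,0,-0.23,-0.844,0,1]

```text
time_s: 7.37
tcp_pos: [0.5211, 0.1327, 0.15]
orientation: [3.142, 0.0, 2.948]
wrist_force: [0.9, 0.6, -0.6]
gripper_width: 0.0121
grasp_force: 58.5
```

Emit:
jog_arm:
  commands: [0,0,0,-0.23,-0.844,0,1,0,0,0,-0.23,-0.844,0,1,0,0,0,-0.23,-0.844,0,1,0,0,0,-0.23,-0.844,0,1,0,0,0,-0.23,-0.844,0,1]

```text
time_s: 7.78
tcp_pos: [0.5287, 0.0234, 0.1501]
orientation: [3.142, 0.0, 2.948]
wrist_force: [0.8, 0.3, 0.4]
gripper_width: 0.0119
grasp_force: 58.5
```

Emit:
jog_arm:
  commands: [0,0,0,-0.23,-0.844,0,1,0,0,0,-0.23,-0.844,0,1,0,0,0,-0.23,-0.844,0,1,0,0,0,0,0,0.8,1,0,0,0,0,0,0.8,1]

```text
time_s: 8.2
tcp_pos: [0.5348, -0.0427, 0.1108]
orientation: [-3.141, 0.004, 2.945]
wrist_force: [-0.6, -0.1, 0.2]
gripper_width: 0.0125
grasp_force: 58.5
```

```bash
python3 - <<'E'
from h import *
s=grab('scene');t=grab('top');o=env.get_obs();print(o['tcp_pos'],o['orientation'],o['joint_pos'])
np.save('s1.npy',s,allow_pickle=True)
r=lambda i,k:cv2.resize(i,None,fx=k,fy=k,interpolation=cv2.INTER_CUBIC)
a=r(t['frame'][150:245,300:385],4);b=r(s['frame'][140:250,300:380],5)
c=np.zeros((550,760,3),np.uint8);c[:380,:340]=a;c[:,360:]=b;save(c,'g2.png')
E
```

```text
[ 0.5308518  -0.04095582  0.10745919] [ 3.14143863 -0.00517788  2.94590935] [-2.15705957e-01  4.15179755e-01 -4.06642678e-01  7.54153822e-01
  5.03213517e-05 -2.00223895e-02]
```

View pics/g2.png

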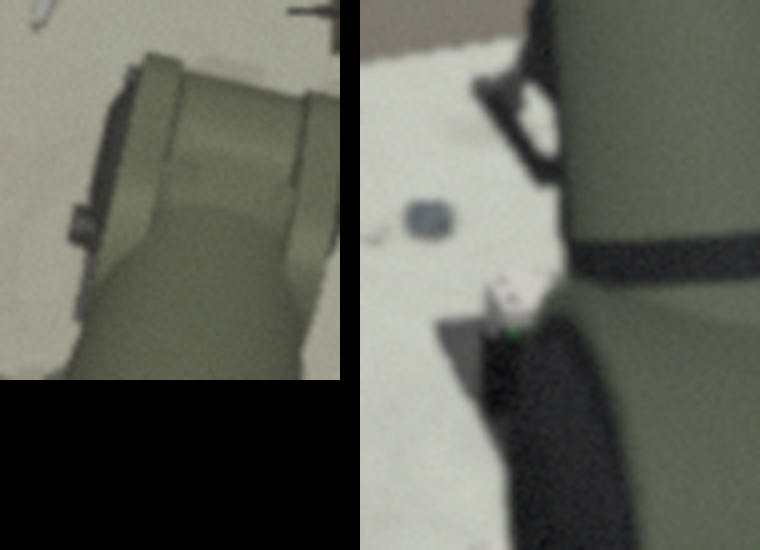

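Both views are blocked by the arm, so I'll settle it and lower by force and position.

Emit:
jog_arm:
  commands: [0,0,0,0,0,0,1,0,0,0,0,0,0,1,0,0,0,0,0,0,1]

```text
time_s: 8.55
tcp_pos: [0.5342, -0.0409, 0.111]
orientation: [-3.142, 0.002, 2.946]
wrist_force: [0.8, 0.0, 0.3]
gripper_width: 0.0122
grasp_force: 58.5
```

Emit:
jog_arm:
  commands: [0,0,0,0.07,0,0.6,1,0,0,0,0,0,0.6,1,0,0,0,0,0,0.6,1,0,0,0,0,0,0.4,1,0,0,0,0,0,0,1]

```text
time_s: 8.97
tcp_pos: [0.5305, -0.0402, 0.0536]
orientation: [3.142, -0.002, 2.945]
wrist_force: [-0.7, -0.0, -0.7]
gripper_width: 0.0119
grasp_force: 58.5
```

Emit:
jog_arm:
  commands: [0,0,0,0,0,0.1,1,0,0,0,0,0,0.1,1,0,0,0,0,0,0.06,1,0,0,0,0,0,0,1]

```text
time_s: 9.3
tcp_pos: [0.5318, -0.0407, 0.0486]
orientation: [-3.142, 0.001, 2.944]
wrist_force: [0.3, -0.4, -0.1]
gripper_width: 0.0124
grasp_force: 58.5
```

Emit:
jog_arm:
  commands: [0,0,0,0,0,0.06,1,0,0,0,0,0,0.06,1,0,0,0,0,0,0.06,1,0,0,0,0,0,0,1]

```text
time_s: 9.63
tcp_pos: [0.5315, -0.0407, 0.0436]
orientation: [-3.142, 0.0, 2.944]
wrist_force: [0.5, 0.2, -0.2]
gripper_width: 0.0117
grasp_force: 58.5
```

Emit:
jog_arm:
  commands: [0,0,0,0,0,0.06,1,0,0,0,0,0,0.06,1,0,0,0,0,0,0.06,1,0,0,0,0,0,0,1]

```text
time_s: 9.97
tcp_pos: [0.5314, -0.0407, 0.039]
orientation: [-3.142, -0.0, 2.944]
wrist_force: [0.6, -0.5, -0.4]
gripper_width: 0.0122
grasp_force: 58.5
```

Emit:
jog_arm:
  commands: [0,0,0,0,0,0.05,1,0,0,0,0,0,0.05,1,0,0,0,0,0,0.03,1,0,0,0,0,0,0,1]

```text
time_s: 10.3
tcp_pos: [0.5313, -0.0406, 0.0358]
orientation: [3.142, -0.0, 2.944]
wrist_force: [0.1, 0.3, -0.2]
gripper_width: 0.0123
grasp_force: 58.5
```

Emit:
jog_arm:
  commands: [0,0,0,0,0,0.02,1,0,0,0,0,0,0.02,1,0,0,0,0,0,0,1]

```text
time_s: 10.55
tcp_pos: [0.5313, -0.0406, 0.0349]
orientation: [3.142, -0.0, 2.944]
wrist_force: [-0.0, -0.5, -0.1]
gripper_width: 0.0127
grasp_force: 58.5
```

Emit:
jog_arm:
  commands: [0,0,0,0,0,0.02,1,0,0,0,0,0,0.02,1,0,0,0,0,0,0,1]

```text
time_s: 10.8
tcp_pos: [0.5315, -0.0406, 0.0345]
orientation: [-3.142, 0.0, 2.944]
wrist_force: [-1.5, -0.4, 4.2]
gripper_width: 0.0124
grasp_force: 59.2
```

Emit:
jog_arm:
  commands: [0,0,0,0,0,0,0.6,0,0,0,0,0,0,0.4,0,0,0,0,0,0,0.3,0,0,0,0,0,0,0.3,0,0,0,0,0,0,0.3]

```text
time_s: 11.22
tcp_pos: [0.5314, -0.0406, 0.0339]
orientation: [-3.142, -0.0, 2.944]
wrist_force: [0.4, 0.6, -1.1]
gripper_width: 0.0298
grasp_force: 0.0
```

Emit:
jog_arm:
  commands: [0,0,0,0,0,-0.2,0.3,0,0,0,0,0,-0.4,0.3,0,0,0,0,0,-0.8,0.3,0,0,0,0,0,-1,0.3,0,0,0,0,0,-1,0.3]

```text
time_s: 11.63
tcp_pos: [0.5311, -0.0406, 0.1205]
orientation: [3.142, -0.001, 2.944]
wrist_force: [0.4, -0.2, -0.5]
gripper_width: 0.0297
grasp_force: 0.0
```

The cuvette is on the pocket floor (contact at 34.5 mm, as predicted) and released. Next I'll back off behind the pad and check.

Emit:
jog_arm:
  commands: [0,0,0,0.5,0,0,1,0,0,0,0.7,0,0,1,0,0,0,0.7,0,0,1,0,0,0,0.7,0,0,1,0,0,0,0.4,0,0,1]

```text
time_s: 12.05
tcp_pos: [0.4562, -0.0255, 0.1198]
orientation: [3.142, -0.001, 2.944]
wrist_force: [0.2, -0.2, -0.2]
gripper_width: -0.0001
grasp_force: 0.0
```

Emit:
jog_arm:
  commands: [0,0,0,0,0,0,1,0,0,0,0,0,0,1,0,0,0,0,0,0,1,0,0,0,0,0,0,1]

```text
time_s: 12.38
tcp_pos: [0.4593, -0.0263, 0.1193]
orientation: [3.142, 0.001, 2.944]
wrist_force: [0.6, -0.4, 0.8]
gripper_width: -0.0
grasp_force: 0.0
```

```bash
python3 - <<'E'
from meas import *
s=grab('scene');t=grab('top');o=env.get_obs();print(o['tcp_pos'],o['orientation'],o['gripper_width'])
np.save('s2.npy',s,allow_pickle=True)
r=lambda i,k:cv2.resize(i,None,fx=k,fy=k,interpolation=cv2.INTER_CUBIC)
a=r(t['frame'][150:245,300:385],4);b=r(s['frame'][160:250,300:380],5)
c=np.zeros((450,760,3),np.uint8);c[:380,:340]=a;c[:,360:]=b;save(c,'g3.png')
h=cv2.cvtColor(up(s['frame']),cv2.COLOR_RGB2HSV)
m=roi((((h[...,0]<6)|(h[...,0]>174))&(h[...,1]>130)).astype(np.uint8),(215,245,335,365));print(m.sum(), cen(m) if m.any() else 0)
E
```

```text
[ 0.45878238 -0.02615131  0.11904016] [3.14157227e+00 4.71741732e-04 2.94423455e+00] -0.0003737679679686572
0 0
```

View pics/g3.png

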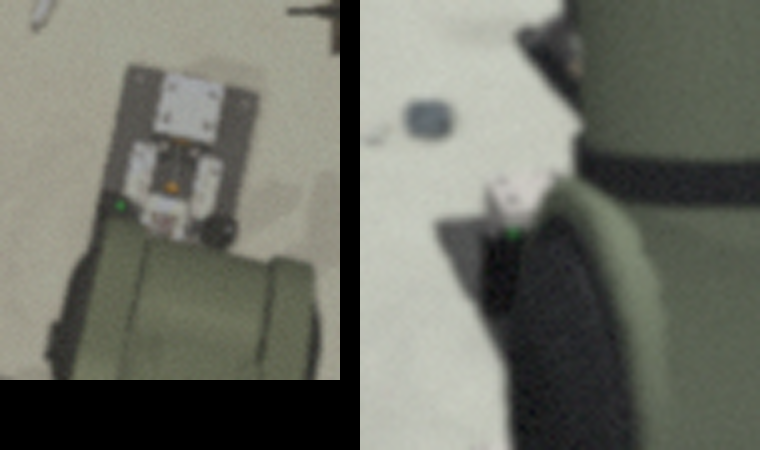

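The top crop shows the blank still in place near (163,222) and the shuttle's far end at about (168,200), but the near pocket is hidden under the arm. I'll step aside for a clear look before pressing.

Emit:
jog_arm:
  commands: [0,0,0,0,0.5,0,1,0,0,0,0,1,0,1,0,0,0,0,1,0,1,0,0,0,0,1,0,1,0,0,0,0,1,0,1]

```text
time_s: 12.9
tcp_pos: [0.4806, 0.0854, 0.1189]
orientation: [3.142, 0.0, 2.944]
wrist_force: [0.8, 0.5, 1.2]
gripper_width: -0.0
grasp_force: 0.0
```

Emit:
jog_arm:
  commands: [0,0,0,0,1,0,1,0,0,0,0,1,0,1,0,0,0,0,1,0,1,0,0,0,0,0.5,0,1,0,0,0,0,0,0,1]

```text
time_s: 13.32
tcp_pos: [0.4979, 0.1723, 0.1188]
orientation: [3.141, 0.0, 2.948]
wrist_force: [0.5, -1.1, 0.2]
gripper_width: -0.0004
grasp_force: 0.0
```

```bash
python3 - <<'E'
from ov import *
np.set_printoptions(precision=4,suppress=True)
s=grab('scene');t=grab('top');o=env.get_obs();print(o['tcp_pos'])
r=lambda i,k:cv2.resize(i,None,fx=k,fy=k,interpolation=cv2.INTER_CUBIC)
save(stack(r(t['frame'][160:242,312:372],6),r(s['frame'][190:245,310:375],6)),'g4.png')
T=cv2.cvtColor(up(t['frame']),cv2.COLOR_RGB2HSV);S=cv2.cvtColor(up(s['frame']),cv2.COLOR_RGB2HSV)
red=lambda h:(((h[...,0]<6)|(h[...,0]>174))&(h[...,1]>130)).astype(np.uint8)
for f,h,q,z in((t,T,(222,242,322,346),.025),(s,S,(218,245,338,364),.02)):
    m=roi(red(h),q)
    if m.any():
        p=cen(m);w=onz(f,[p],z)[0];print(p,w,'u',w[0]*.9805-w[1]*.1966,'v',w[0]*.1966+w[1]*.9805)
E
```

```text
[0.497  0.17   0.1187]
[334.4122 232.0411] [ 0.4855 -0.03    0.025 ] u 0.48188383204733715 v 0.06604141919684782
[351.5727 232.3239] [ 0.4875 -0.0305  0.02  ] u 0.48397437435872287 v 0.06597092506222646
```

View pics/g4.png

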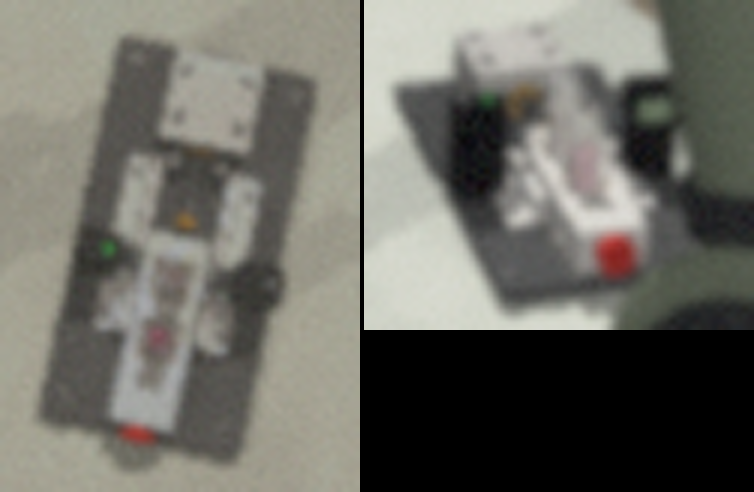

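The pictures show pink standing upright in the near pocket (crop 157,335) and the blank in the far one (170,285). The pad is at (137,434), with its face at about u=0.479 along the slide. I'll go back behind the pad and down.

Emit:
jog_arm:
  commands: [0,0,0,0.08,-0.5,0,1,0,0,0,0,-1,0,1,0,0,0,0,-1,0,1,0,0,0,0,-1,0,1,0,0,0,0,-1,0,1]

```text
time_s: 13.83
tcp_pos: [0.4717, 0.0574, 0.119]
orientation: [-3.141, -0.001, 2.943]
wrist_force: [0.7, -0.4, -0.1]
gripper_width: -0.0003
grasp_force: 0.0
```

Emit:
jog_arm:
  commands: [0,0,0,0,-1,0,1,0,0,0,0,-1,0,1,0,0,0,0,-1,0,1,0,0,0,0,-0.5,0,1,0,0,0,0,0,0,1]

```text
time_s: 14.25
tcp_pos: [0.4544, -0.0293, 0.1191]
orientation: [-3.14, -0.0, 2.938]
wrist_force: [0.1, 0.2, 0.3]
gripper_width: 0.0004
grasp_force: 0.0
```

Emit:
jog_arm:
  commands: [0,0,0,0,0,0.7,1,0,0,0,0,0,0.8,1,0,0,0,0,0,0.7,1,0,0,0,0,0,0,1,0,0,0,0,0,0,1]

```text
time_s: 14.67
tcp_pos: [0.4545, -0.0257, 0.0636]
orientation: [3.142, -0.003, 2.943]
wrist_force: [-0.3, -0.1, 0.9]
gripper_width: -0.0
grasp_force: 0.0
```

Emit:
jog_arm:
  commands: [0,0,0,0,0.04,0.6,1,0,0,0,0,0,0.6,1,0,0,0,0,0,0.4,1,0,0,0,0,0,0.2,1,0,0,0,0,0,0,1]

```text
time_s: 15.08
tcp_pos: [0.456, -0.0246, 0.0191]
orientation: [-3.142, -0.0, 2.944]
wrist_force: [0.4, -0.2, 0.0]
gripper_width: 0.0002
grasp_force: 0.0
```

Emit:
jog_arm:
  commands: [0,0,0,-0.1,0,0.08,1,0,0,0,-0.1,0,0,1,0,0,0,-0.1,0,0,1,0,0,0,0,0,0,1]

```text
time_s: 15.42
tcp_pos: [0.465, -0.0264, 0.0177]
orientation: [-3.142, 0.002, 2.944]
wrist_force: [0.1, -0.2, -1.1]
gripper_width: -0.0001
grasp_force: 0.0
```

Emit:
jog_arm:
  commands: [0,0,0,0,0,0.06,1,0,0,0,0,0,0.06,1,0,0,0,-0.06,0,0,1,0,0,0,-0.06,0,0,1,0,0,0,0,0,0,1]

```text
time_s: 15.83
tcp_pos: [0.4669, -0.0267, 0.0141]
orientation: [-3.142, 0.0, 2.944]
wrist_force: [-0.5, 0.4, -0.0]
gripper_width: -0.0
grasp_force: 0.0
```

Emit:
jog_arm:
  commands: [0,0,0,-0.05,0,0,1,0,0,0,-0.05,0,0,1,0,0,0,-0.05,0,0,1,0,0,0,-0.05,0,0,1,0,0,0,-0.05,0,0,1]

```text
time_s: 16.25
tcp_pos: [0.4725, -0.0279, 0.014]
orientation: [-3.142, -0.0, 2.944]
wrist_force: [-0.8, -0.8, 0.4]
gripper_width: -0.0001
grasp_force: 0.3
```

Emit:
jog_arm:
  commands: [0,0,0,-0.05,0,0,1,0,0,0,-0.05,0,0,1,0,0,0,-0.05,0,0,1,0,0,0,-0.05,0,0,1,0,0,0,-0.05,0,0,1]

```text
time_s: 16.67
tcp_pos: [0.4771, -0.0287, 0.0137]
orientation: [3.142, -0.003, 2.944]
wrist_force: [-5.4, 0.5, 4.0]
gripper_width: -0.0003
grasp_force: 2.4
```

Emit:
jog_arm:
  commands: [0,0,0,-0.05,0,0,1,0,0,0,-0.05,0,0,1,0,0,0,-0.05,0,0,1,0,0,0,-0.05,0,0,1,0,0,0,-0.05,0,0,1]

```text
time_s: 17.08
tcp_pos: [0.4844, -0.0302, 0.0137]
orientation: [3.142, -0.001, 2.944]
wrist_force: [-4.3, 1.5, -0.8]
gripper_width: -0.0002
grasp_force: 2.3
```

Emit:
jog_arm:
  commands: [0,0,0,-0.05,0,0,1,0,0,0,-0.05,0,0,1,0,0,0,-0.05,0,0,1,0,0,0,-0.05,0,0,1,0,0,0,-0.05,0,0,1]

```text
time_s: 17.5
tcp_pos: [0.4908, -0.0315, 0.0139]
orientation: [3.142, -0.001, 2.944]
wrist_force: [-5.5, -0.0, 0.3]
gripper_width: -0.0002
grasp_force: 2.6
```

Emit:
jog_arm:
  commands: [0,0,0,-0.05,0,0,1,0,0,0,-0.05,0,0,1,0,0,0,-0.05,0,0,1,0,0,0,-0.05,0,0,1,0,0,0,0,0,0,1]

```text
time_s: 17.92
tcp_pos: [0.4955, -0.0324, 0.0138]
orientation: [3.142, -0.001, 2.944]
wrist_force: [-4.2, 2.4, -0.7]
gripper_width: -0.0001
grasp_force: 2.6
```

Emit:
jog_arm:
  commands: [0,0,0,-0.03,0,0,1,0,0,0,-0.03,0,0,1,0,0,0,-0.03,0,0,1,0,0,0,-0.03,0,0,1,0,0,0,-0.03,0,0,1]

```text
time_s: 18.33
tcp_pos: [0.4985, -0.033, 0.0137]
orientation: [-3.142, -0.002, 2.944]
wrist_force: [-6.9, 1.7, 0.5]
gripper_width: -0.0001
grasp_force: 3.4
```

Emit:
jog_arm:
  commands: [0,0,0,-0.03,0,0,1,0,0,0,-0.03,0,0,1,0,0,0,-0.02,0,0,1,0,0,0,-0.02,0,0,1,0,0,0,0,0,0,1]

```text
time_s: 18.75
tcp_pos: [0.5009, -0.0335, 0.0137]
orientation: [-3.142, -0.002, 2.944]
wrist_force: [-6.4, 2.0, 0.7]
gripper_width: -0.0001
grasp_force: 3.4
```

Emit:
jog_arm:
  commands: [0,0,0,-0.02,0,0,1,0,0,0,-0.02,0,0,1,0,0,0,-0.02,0,0,1,0,0,0,-0.02,0,0,1,0,0,0,0,0,0,1]

```text
time_s: 19.17
tcp_pos: [0.5027, -0.0339, 0.0138]
orientation: [-3.142, -0.003, 2.944]
wrist_force: [-6.8, 1.3, 0.6]
gripper_width: -0.0002
grasp_force: 3.6
```

Emit:
jog_arm:
  commands: [0,0,0,-0.02,0,0,1,0,0,0,-0.02,0,0,1,0,0,0,-0.02,0,0,1,0,0,0,0,0,0,1]

```text
time_s: 19.5
tcp_pos: [0.504, -0.0341, 0.0137]
orientation: [-3.141, -0.003, 2.944]
wrist_force: [-7.4, 2.0, 2.6]
gripper_width: 0.0
grasp_force: 3.8
```

Emit:
jog_arm:
  commands: [0,0,0,-0.02,0,0,1,0,0,0,-0.02,0,0,1,0,0,0,-0.02,0,0,1,0,0,0,0,0,0,1]

```text
time_s: 19.83
tcp_pos: [0.5054, -0.0344, 0.0137]
orientation: [-3.141, -0.003, 2.944]
wrist_force: [-7.7, 1.6, 2.2]
gripper_width: -0.0002
grasp_force: 3.9
```

Emit:
jog_arm:
  commands: [0,0,0,-0.02,0,0,1,0,0,0,-0.02,0,0,1,0,0,0,0,0,0,1]

```text
time_s: 20.08
tcp_pos: [0.5055, -0.0345, 0.0137]
orientation: [-3.141, -0.004, 2.944]
wrist_force: [-9.5, 2.9, 4.6]
gripper_width: -0.0
grasp_force: 4.9
```

Emit:
jog_arm:
  commands: [0,0,0,-0.02,0,0,1,0,0,0,-0.02,0,0,1,0,0,0,0,0,0,1,0,0,0,0,0,0,1]

```text
time_s: 20.42
tcp_pos: [0.5056, -0.0345, 0.0137]
orientation: [-3.141, -0.006, 2.944]
wrist_force: [-12.1, 2.0, 8.7]
gripper_width: 0.0002
grasp_force: 6.1
```

Emit:
jog_arm:
  commands: [0,0,0,-0.02,0,0,1,0,0,0,-0.02,0,0,1,0,0,0,0,0,0,1,0,0,0,0,0,0,1]

```text
time_s: 20.75
tcp_pos: [0.5056, -0.0344, 0.0137]
orientation: [-3.141, -0.008, 2.944]
wrist_force: [-14.8, 2.3, 10.4]
gripper_width: 0.0002
grasp_force: 7.3
```

Emit:
jog_arm:
  commands: [0,0,0,-0.02,0,0,1,0,0,0,0,0,0,1,0,0,0,0,0,0,1,0,0,0,0,0,0,1,0,0,0,0,0,0,1]

```text
time_s: 21.17
tcp_pos: [0.5056, -0.0344, 0.0137]
orientation: [-3.141, -0.008, 2.944]
wrist_force: [-15.0, 3.0, 11.5]
gripper_width: 0.0001
grasp_force: 7.9
```

Emit:
jog_arm:
  commands: [0,0,0,0,0,0,1,0,0,0,0,0,0,1,0,0,0,0,0,0,1,0,0,0,0,0,0,1,0,0,0,0,0,0,1]

```text
time_s: 21.58
tcp_pos: [0.5056, -0.0344, 0.0137]
orientation: [-3.141, -0.008, 2.944]
wrist_force: [-15.5, 2.6, 11.3]
gripper_width: -0.0001
grasp_force: 7.9
```

```bash
python3 - <<'E'
from h import *
o=env.get_obs();print(o['tcp_pos'],o['wrist_force'],o['time_s'])
t=grab('top')
# brightness along the slide's middle line, barrel face to shuttle end (z=.03), stage x in mm
a=np.radians(-11.34);u=np.array([np.cos(a),np.sin(a)]);v=np.array([-u[1],u[0]])
for y in(-.011,.011):
    xs=np.arange(.010,.056,.003);P=[np.r_[(.5745+x)*u+(.0648+y)*v,.03] for x in xs]
    p=proj(t,P).astype(np.float32).reshape(1,-1,2)
    g=cv2.remap(cv2.cvtColor(t['frame'],cv2.COLOR_RGB2GRAY),p[...,0],p[...,1],cv2.INTER_LINEAR)[0]
    print(list(zip((xs*1000).round().astype(int).tolist(),g.tolist())))
E
```

```text
[ 0.50556789 -0.03444083  0.01368625] [-15.45547191   2.56889391  11.34979424] 21.5833
[(10, 100), (13, 96), (16, 96), (19, 97), (22, 95), (25, 92), (28, 87), (31, 85), (34, 108), (37, 134), (40, 118), (43, 87), (46, 77), (49, 103), (52, 148), (55, 159)]
[(10, 96), (13, 94), (16, 93), (19, 93), (22, 90), (25, 90), (28, 88), (31, 88), (34, 109), (37, 127), (40, 119), (43, 92), (46, 78), (49, 106), (52, 144), (55, 155)]
```

The shuttle's far end sits at stage x of about 38–41 mm, at the stop faces. The position is fixed and the push steady at about 15 N, so I'm handing in.

```bash
python3 -c "
from rig import env
print(env.close_job())"
```

```text
the job is handed in; nothing more can be done
None
```

The pink cuvette is released and standing on the floor of the near pocket, and I handed the job in at about 21.6 s with the arm still pressing the shuttle on its stop buttons at a steady 15 N or so; the pictures showed nothing else moved, though none was viewed after the press.

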